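# Add a slotted mass to a bonding press

## Robot

A 7-joint arm with a two-finger parallel gripper is mounted at the origin on a cart in front of the work surface, level with it; the furniture and walls round the work are solid. World frame = base frame: x ahead of the robot, y to its left, z up, the work surface at z = 0. Lengths are in m, angles in rad, forces in N, time in s.
With the tool pointing down it reaches from about 0.425 to 0.875 m from the base axis. Payload 4.7 kg.
Tool frame: the origin (TCP) lies at the very end of the fingers, on their centre line; the grasp point (between the pads) lies manip.grasp_offset behind it (manip.grasp_offset is the distance from the TCP to the grasp point, in m); z points along the fingers, y is the line along which they close (so a half turn about z gives the same grasp; the last joint's range is limited). The gripper opens to 85 mm and grips with 20 to 120 N. Pads are 22 mm wide; open, the fingers measure 114 mm over their backs; the gripper's body (76 mm by 85 mm) begins 54 mm behind the grasp point. The pads swing forward as they close: fully open they stand 13 mm farther back than shut.
Start: joints at [1.324, 0.321, -0.07, 1.45, 0.023, 1.371, -0.057], TCP at [0.168, -0.628, 0.231] pointing down, gripper open.
Joint ranges: [-2.86, 2.86], [-0.3, 2.09], [-1.38, 1.24], [0.06, 2.45], [-1.56, 4.7], [0.09, 2.05], [-2.69, 2.69]. Speed limits (rad/s): [2.57, 2.57, 3.14, 3.14, 3.14, 3.14, 3.14].

## Interface

Orientations are given as a unit quaternion [x, y, z, w].
In Python, from plant import readout, cams, workorder, manip gives the robot as it stands.
- The arm moves only by the shell command python3 -m pendant 'ROWS' [OPENING] [FORCE]. ROWS is text: rows parted by semicolons, each of 6 numbers parted by spaces: the shift along the world's x, y, z in units of 40 mm (1.0 is 40 mm), then the turn, a rotation vector about the world's x, y, z in degrees. In form: tx ty tz rx ry rz; .... A call has 1 to 20 rows; each row shifts and turns the commanded pose from where the row before left it; what a row does not reach is not made up. A row lasts 1/10 s, in which the tool goes at most 50 mm and 8.59 degrees, less where a joint would pass 70% of its speed; a pose out of reach is approached as far as the arm can. A call is refused whole if a number of a shift passes 1 or a number of a turn 8.59, either way. A call with a gripper value outside its range is refused whole. OPENING is the opening, from 0 (shut) to 1 (fully open), set as the call begins (- or left out, the last holds). The fingers move at their own pace and stop on an object; FORCE is the grip in N (left out, the last holds). Time passes only in rows, so rows that do not move let the fingers close. It gives the time, the measured TCP pose, the force, the opening and the grip force at its end, in the units of the state.
- readout.get_state(): the state, without advancing time (a new reading comes with each control period).
- cams.camera(name): name is "scene" or "top" or "wrist"; returns a dict with "pixels" (420x560x3 uint8, red, green, blue), "K" (3x3 intrinsics, pixels), "extrinsics" (4x4, takes a point from camera to world coordinates). Camera axes: x right, y up, looking along -z (the intrinsics and any distortion apply to the point x, -y, -z); pixel columns grow to the right and rows downward; lengths in m; the calibration is good to about 2 mm. A picture is of the moment at which its call begins. There is no depth.
- workorder.job_done(): hands the job in; it is judged then, once.
The state is a dict: "t": time; "joint_pos": joint angles; "joint_vel": joint speeds; "joint_efforts": joint torques, N m; "eef_pos": TCP position; "eef_rot": TCP orientation; "wrist_force": force on the tool from outside, world axes, zero at the start; "torque": the same for the moment, N m; "gripper_width": finger opening in m; "gripper_force": force on a finger pad.
Only numpy, scipy, OpenCV 4.12 (cv2) and the standard library are available. Lean on these libraries where they do the work, as an engineer would, in place of code of your own. Each camera call takes 0.05 s, during which the arm holds its last target. There are 200 camera calls.

## Task

The small bonding press holding the white phone needs more load. Pick up the brass slotted mass and slide it sideways onto the press stem under the black knob, with its slot turned well away from (not above) the slot of the steel mass already there, then turn it until it drops over that mass's three pins and sits fully home, flat on it, and let go. Leave the dark mass, the dish and the tweezers where they are.

Things in the scene. Friction and masses are not known exactly. Their poses are not given: they have to be found in the camera images.
- brass_mass: Loose brass slotted mass lying flat: disc 64 mm across, 16 mm thick, about 0.3 kg, with two parallel flats 56 mm apart at its +y and -y sides to grip (each 31 mm long). Origin: centre of its underside; z up; x runs along the slot to its open mouth. Slot 9 mm wide, with a round end of radius 4.5 mm about the origin, where the 6 mm stem stands when the mass is fully slid on.
- brass_mouth (a point): Point at the open mouth of the brass mass's slot, on its underside, 30 mm from its origin along x.
- brass_hole (a point): Centre, on the underside, of one of the brass mass's three 9 mm through holes: they lie 22 mm from its origin at 60, 180 and 300 degrees from its slot (this one at 180, x = -22 mm) and fit over the three pins on the press.
- stem (a point): On the axis of the press's fixed upright stem (6 mm diameter), at the height of the upper face of the fixed steel mass already on it, 46 mm above the bench; z up. The steel mass's slot points along this point's +x, only to within 24 degrees either way. Seated, the brass mass's origin is here (1.5 mm play), its slot 120 degrees to either side of the steel mass's slot.
- pins (a point): Same point as the stem point. Three fixed pins, 6 mm diameter with slightly tapered tops, rise 5 mm above this height, 22 mm from the axis, at 60, 180 and 300 degrees from the steel mass's slot. True angle not given (as that slot's): turn the brass mass, resting 5 mm high on them, till it falls 5 mm when let loose (within 4 degrees). Over 45 degrees off, a pin meets the slot and it tips.
- knob (a point): Underside of the black knob on top of the stem, on the axis, 31 mm above the stem point. The knob is 20 mm across and 11 mm high, too big for the slot, so a mass can only come in sideways below it.
- press: The fixed bonding press: blue base plate 104 x 168 x 8 mm (its x, y) with the white phone, an aluminium platen and the 64 mm wide, 16 mm thick fixed steel mass (from 30 to 46 mm high) stacked on its centre. All but the masses and stem is below 30 mm. Origin: centre of the underside; axes as the stem point. Nothing of it moves.
- dark_mass: A dark steel slotted mass of the same outline but 10 mm thick and without holes, loose on the bench: to be left alone. Origin: centre of its underside, x towards its slot mouth.
- dish: Round steel dish with screws, 66 mm across and 14 mm high, loose; to be left alone. Origin: centre of its underside.
- tweezers: Straight steel tweezers, 12 x 122 x 9 mm, lying loose; to be left alone. Origin: centre of the underside.

How it is judged:
By the outcome, as a careful person would: the job done as asked, in the order asked, and still so for the second after the job is handed in, with the robot touching nothing.
It also fails if it takes over 64 s, if anything falls off the work surface, if the arm or the gripper's body presses on something with over 40 N, if the wrist force passes 120 N, or if a joint passes its speed limit or range.

## Working session

There is one attempt and no reset: what is moved stays moved. The work goes in short steps, Python scripts to look and compute and a shell command to move; the robot and the scene stay as the last step left them, time stands still between calls to the robot, and variables do not carry over. Pictures are saved under pics/ and viewed, at most 10 in all, crops included, and the job is handed in when it is done.

```bash
ls; mkdir -p pics
python3 - <<'E'
from plant import readout, cams, manip
import cv2, numpy as np, json
for n in ["scene","top","wrist"]:
    c=cams.camera(n); cv2.imwrite(f"pics/{n}0.png",c["pixels"][:,:,::-1]); print(n,np.round(c["K"],1).tolist(),np.round(c["extrinsics"],3).tolist(),[k for k in c])
print(manip.grasp_offset); s=readout.get_state(); print(s)
a=[cv2.imread(f"pics/{n}0.png") for n in ["scene","top"]]
E
```

```text
pics
scene [[431.3, 0.0, 283.7], [0.0, 431.3, 207.4], [0.0, 0.0, 1.0]] [[0.774, 0.372, -0.512, 0.129], [-0.633, 0.431, -0.643, -0.473], [-0.019, 0.822, 0.569, 0.558], [0.0, 0.0, 0.0, 1.0]] ['pixels', 'K', 'extrinsics']
top [[421.8, 0.0, 279.7], [0.0, 421.8, 208.1], [0.0, 0.0, 1.0]] [[0.017, 0.989, -0.15, 0.447], [-1.0, 0.017, 0.003, 0.096], [0.006, 0.15, 0.989, 1.012], [0.0, 0.0, 0.0, 1.0]] ['pixels', 'K', 'extrinsics']
wrist [[297.8, 0.0, 277.5], [0.0, 297.8, 209.7], [0.0, 0.0, 1.0]] [[0.258, 0.922, 0.289, 0.241], [-0.966, 0.247, 0.076, -0.608], [-0.002, -0.299, 0.954, 0.373], [0.0, 0.0, 0.0, 1.0]] ['pixels', 'K', 'extrinsics']
0.0187
{'t': 0.15, 'joint_pos': array([ 1.3241204 ,  0.32165235, -0.07011289,  1.45142815,  0.02262272,
        1.37076942, -0.05692018]), 'joint_vel': array([ 0.00049112, -0.00199643,  0.00170852, -0.00301   ,  0.00056594,
        0.00130537, -0.00118693]), 'joint_efforts': array([-1.03112907e-04, -4.94092691e+01, -3.82994357e-01, -3.14687383e+01,
        1.30198695e-02,  8.17044434e-03, -1.47400965e-05]), 'eef_pos': array([ 0.16744904, -0.62763611,  0.23045845]), 'eef_rot': array([ 9.91508906e-01,  1.30036718e-01, -1.44835031e-04, -7.20680319e-04]), 'wrist_force': array([0.08352777, 0.30150129, 0.33725151]), 'torque': array([0.018974  , 0.02856475, 0.01348827]), 'gripper_force': 0.0, 'gripper_width': 0.08505854876293109}
```

View pics/top0.png

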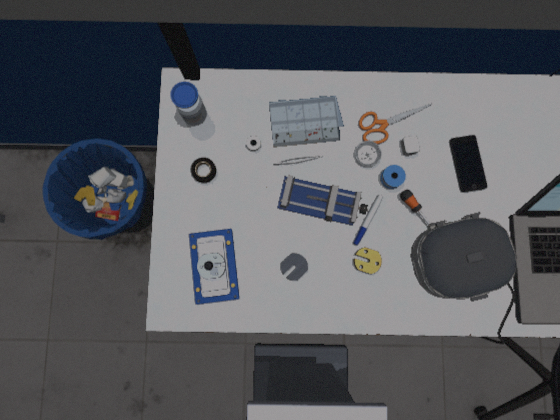

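View pics/scene0.png

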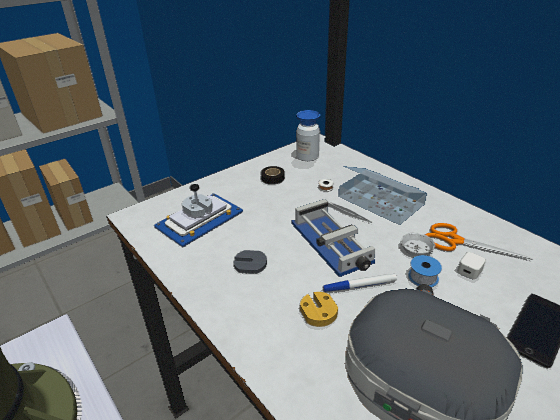

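The top view shows the press at (214,266), the dark mass at (294,267) and the brass mass at (368,261) with its slot opening left. The scene view shows brass at (318,308) and the press at (198,210). Next I convert these pixels to world positions.

```bash
cat > h.py <<'E'
from plant import readout, cams, manip
import cv2, numpy as np
from scipy.spatial.transform import Rotation as R
def ray(c,uv,z):
    uv=np.atleast_2d(np.array(uv,float)); K=c["K"]; E=c["extrinsics"]
    d=np.c_[(uv[:,0]-K[0,2])/K[0,0],-(uv[:,1]-K[1,2])/K[1,1],-np.ones(len(uv))]@E[:3,:3].T
    return E[:3,3]+d*((z-E[2,3])/d[:,2])[:,None]
def proj(c,p):
    p=np.atleast_2d(p); q=(p-c["extrinsics"][:3,3])@c["extrinsics"][:3,:3]
    return np.c_[c["K"][0,0]*q[:,0]/-q[:,2]+c["K"][0,2],c["K"][1,1]*q[:,1]/q[:,2]+c["K"][1,2]]
def hsv(c): return cv2.cvtColor(c["pixels"],cv2.COLOR_RGB2HSV)
def blob(m):
    n,l,s,ce=cv2.connectedComponentsWithStats(m.astype(np.uint8)); i=1+np.argmax(s[1:,4]); return (l==i).astype(np.uint8),s[i],ce[i]
def tool():
    s=readout.get_state(); r=R.from_quat(s["eef_rot"]).as_matrix()
    print("t",round(s["t"],2),"tcp",s["eef_pos"].round(4),"z",r[:,2].round(3),"yaw_y(deg)",np.degrees(np.arctan2(r[1,1],r[0,1])).round(2),"F",s["wrist_force"].round(1),"M",s["torque"].round(2),"w",s["gripper_width"].round(4),"g",s["gripper_force"])
def shot(n,f,crop=None,k=1):
    c=cams.camera(n); im=c["pixels"][:,:,::-1]
    if crop: x,y,w,h=crop; im=im[y:y+h,x:x+w]
    cv2.imwrite("pics/"+f,cv2.resize(im,None,fx=k,fy=k,interpolation=cv2.INTER_CUBIC)); return c
E
python3 - <<'E'
from h import *
for n in ["top","scene"]:
    c=cams.camera(n); h=hsv(c)
    m,s,ce=blob((h[...,0]>18)&(h[...,0]<32)&(h[...,1]>110)&(h[...,2]>90)); 
    cn=max(cv2.findContours(m,cv2.RETR_EXTERNAL,cv2.CHAIN_APPROX_NONE)[0],key=cv2.contourArea)
    (x,y),r=cv2.minEnclosingCircle(cn); print(n,s,"brass",ray(c,(x,y),.016),ray(c,ce,.016))
    b=(h[...,0]>100)&(h[...,0]<125)&(h[...,1]>150)&(h[...,2]>60)
    if n=="top":
        b[:,:180]=0;b[:,250:]=0;b[:220]=0;b[320:]=0
        m,s,ce=blob(b); pts=np.argwhere(m)[:,::-1]; w=ray(c,pts,.008)[:,:2]
        print("base",cv2.minAreaRect(w.astype(np.float32)*1000))
        k=h[225:300,190:240,2]<45; ce=blob(k)[2]+[190,225]; print("knob",ce,ray(c,ce,.088))
tool()
a=cams.camera("top")["pixels"][:,:,::-1]
cv2.imwrite("pics/c1.png",np.hstack([cv2.resize(a[y:y+100,x:x+80],None,fx=5,fy=5,interpolation=cv2.INTER_CUBIC) for x,y in[(175,218),(330,215)]]))
E
```

```text
top [355 248  26  25 390] brass [[ 0.4799572  -0.11607646  0.016     ]] [[ 0.47813489 -0.11773416  0.016     ]]
base ((460.3069152832031, 245.64329528808594), (163.7551727294922, 100.12589263916016), 8.04308795928955)
knob [208.28571429 265.30612245] [[0.4595125  0.24546095 0.088     ]]
scene [300 292  38  34 876] brass [[ 0.47375547 -0.12412613  0.016     ]] [[ 0.47524412 -0.12601609  0.016     ]]Traceback (most recent call last):
  File "<stdin>", line 13, in <module>
  File "h.py", line 16, in tool
    print("t",round(s["t"],2),"tcp",s["eef_pos"].round(4),"z",r[:,2].round(3),"yaw_y(deg)",np.degrees(np.arctan2(r[1,1],r[0,1])).round(2),"F",s["wrist_force"].round(1),"M",s["torque"].round(2),"w",s["gripper_width"].round(4),"g",s["gripper_force"])
                                                                                                                                                                                                     ^^^^^^^^^^^^^^^^^^^^^^^^
AttributeError: 'float' object has no attribute 'round'
```

```bash
sed -i 's/s\["gripper_width"\].round(4),"g",s\["gripper_force"\]/round(float(s["gripper_width"]),4),"g",round(float(s["gripper_force"]),1)/' h.py
python3 - <<'E'
from h import *
tool()
a=cams.camera("top")["pixels"][:,:,::-1]
cv2.imwrite("pics/c1.png",np.hstack([cv2.resize(a[y:y+100,x:x+80],None,fx=5,fy=5,interpolation=cv2.INTER_CUBIC) for x,y in[(175,218),(330,215)]]))
E
```

```text
t 0.25 tcp [ 0.1675 -0.6278  0.2308] z [-0.     0.001 -1.   ] yaw_y(deg) -75.06 F [-1.2  0.  -0.5] M [-0.06 -0.01  0.05] w 0.0854 g 0.0
```

View pics/c1.png

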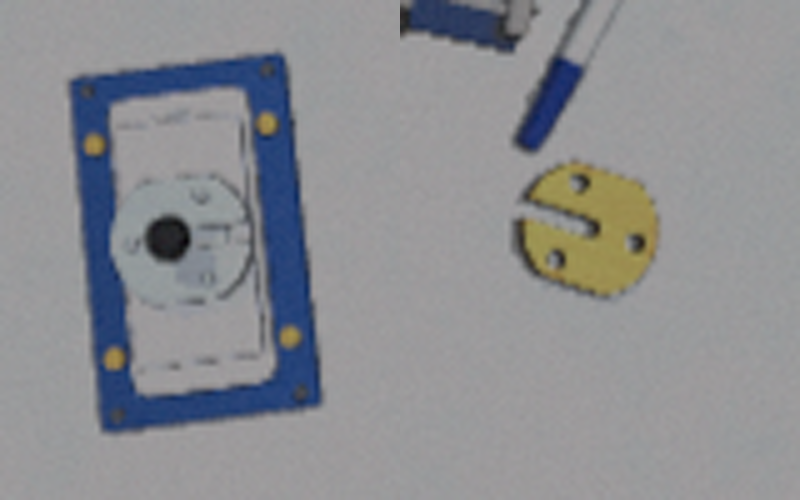

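The crop shows the steel slot pointing right (about −y, knob at (168,238), left pin at (134,243)). The brass slot opens left and slightly up, at a heading of about 75°. I'll hover over the brass with the fingers lined up on its flats.

```bash
python3 -m pendant '.52 .85 0 0 0 4;.52 .85 0 0 0 4;.52 .85 0 0 0 4;.52 .85 0 0 0 4;.52 .85 0 0 0 4;.52 .85 0 0 0 4;.52 .85 0 0 0 4;.52 .85 0 0 0 4;.52 .85 0 0 0 4;.52 .85 0 0 0 4;.52 .85 0 0 0 4;.52 .85 0 0 0 4;.52 .85 0 0 0 4;.52 .85 0 0 0 4;.52 .85 0 0 0 4;0 0 0 0 0 0;0 0 0 0 0 0' 1
python3 - <<'E'
from h import *
tool(); c=shot("wrist","w1.png"); h=hsv(c)
m,s,ce=blob((h[...,0]>18)&(h[...,0]<32)&(h[...,1]>110)&(h[...,2]>60))
print(s,ray(c,ce,.016)); np.save("w1.npy",m)
E
```

```text
t: 2.0
eef_pos: [0.4798, -0.1173, 0.2314]
eef_rot: [0.793, 0.609, -0.0, 0.0]
wrist_force: [-0.1, -1.6, 0.4]
gripper_width: 0.0856
gripper_force: 0.0
t 2.0 tcp [ 0.4798 -0.1173  0.2314] z [-0. -0. -1.] yaw_y(deg) -14.94 F [-0.1 -1.6  0.4] M [-0.02  0.06  0.01] w 0.0856 g 0.0
[ 254  156   46   51 1582] [[ 0.47723249 -0.117918    0.016     ]]
```

View pics/w1.png

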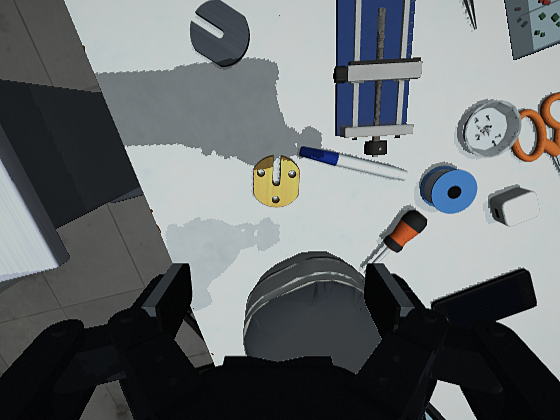

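The wrist view shows brass at (276,181), slot up toward (277,160) and already close to aligned. The pen cap at (305,155) clears the finger path. Next is the exact brass pose on its top face.

```bash
cat >> h.py <<'E'
def brass(c,z):
    """top-face pose from hole/slot-filled mask rectified at 0.25 mm"""
    h=hsv(c); m=blob((h[...,0]>18)&(h[...,0]<32)&(h[...,1]>90)&(h[...,2]>110))[0]
    cn=max(cv2.findContours(m,cv2.RETR_EXTERNAL,cv2.CHAIN_APPROX_NONE)[0],key=cv2.contourArea)[:,0]
    w=ray(c,cn,z)[:,:2]*1000
    o=w.mean(0)
    hull=cv2.convexHull(w.astype(np.float32)); (ex,ey),r=cv2.minEnclosingCircle(hull)
    n,l,s,ce=cv2.connectedComponentsWithStats(((1-m)*255).astype(np.uint8))
    holes=[ray(c,ce[i],z)[0,:2]*1000 for i in range(1,n) if 6<s[i,4]<400 and np.linalg.norm(ray(c,ce[i],z)[0,:2]*1000-[ex,ey])<30]
    print("encl",(ex,ey),r,"rect",cv2.minAreaRect(hull),"holes",[q.round(1).tolist() for q in holes]); return m
E
python3 - <<'E'
from h import *
c=cams.camera("wrist"); brass(c,.016)
c2=cams.camera("top"); brass(c2,.016)
cv2.imwrite("pics/w2.png",cv2.resize(c["pixels"][140:220,235:320,::-1],None,fx=7,fy=7,interpolation=cv2.INTER_CUBIC))
E
```

```text
encl (477.5034484863281, -116.75409698486328) 31.514890670776367 rect ((477.2240295410156, -119.1822280883789), (57.616355895996094, 54.559661865234375), 73.5810546875) holes [[499.0, -111.7], [471.1, -137.8]]
encl (478.7613830566406, -115.67656707763672) 31.044221878051758 rect ((477.582763671875, -118.04812622070312), (56.77406311035156, 54.35893249511719), 72.42890930175781) holes [[500.0, -111.2], [472.4, -136.6]]
```

View pics/w2.png

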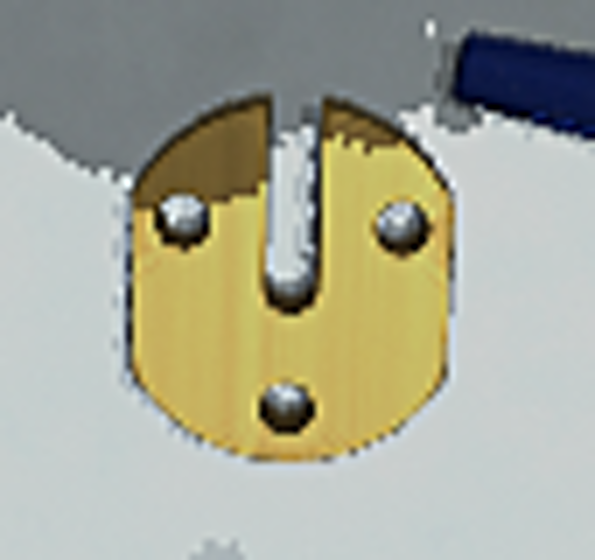

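Brass is centred at about (0.4779, −0.1164), slot heading 73°. I'll go down and grip.

```bash
python3 -m pendant '-.05 .02 -.7 0 0 -2;0 0 -.7 0 0 0;0 0 -.7 0 0 0;0 0 -.7 0 0 0;0 0 -.7 0 0 0;0 0 -.7 0 0 0;0 0 -.7 0 0 0;0 0 -.5 0 0 0;0 0 -.36 0 0 0;0 0 0 0 0 0;0 0 0 0 0 0' 1
python3 -m pendant '0 0 0 0 0 0;0 0 0 0 0 0;0 0 0 0 0 0;0 0 0 0 0 0;0 0 0 0 0 0;0 0 0 0 0 0;0 0 0 0 0 0;0 0 0 0 0 0;0 0 0 0 0 0;0 0 0 0 0 0' 0 60
```

```text
t: 3.25
eef_pos: [0.4778, -0.1178, 0.0014]
eef_rot: [0.804, 0.594, 0.0, 0.0]
wrist_force: [-1.4, -0.1, 0.7]
gripper_width: 0.0855
gripper_force: 0.0
t: 4.25
eef_pos: [0.4785, -0.1176, 0.0024]
eef_rot: [0.804, 0.594, 0.0, 0.001]
wrist_force: [-1.3, -0.6, 7.3]
gripper_width: 0.0542
gripper_force: 64.1
```

An upward force of 7 N suggests the tips are touching the bench. I'll regrip about 4 mm higher so the tips stay above the brass underside.

```bash
python3 -m pendant '0 0 0 0 0 0;0 0 0 0 0 0;0 0 0 0 0 0;0 0 .1 0 0 0;0 0 0 0 0 0' .8
python3 -m pendant '0 0 0 0 0 0;0 0 0 0 0 0;0 0 0 0 0 0;0 0 0 0 0 0;0 0 0 0 0 0;0 0 0 0 0 0;0 0 0 0 0 0;0 0 0 0 0 0' 0 60
python3 -m pendant '0 0 .2 0 0 0;0 0 .6 0 0 0;0 0 .8 0 0 0;0 0 .8 0 0 0;0 0 0 0 0 0;0 0 0 0 0 0'
python3 - <<'E'
from h import *
tool(); shot("wrist","w3.png",(140,180,280,220),2.5)
E
```

```text
t: 4.75
eef_pos: [0.478, -0.1173, 0.0054]
eef_rot: [0.804, 0.594, 0.0, 0.0]
wrist_force: [0.1, 0.2, 0.5]
gripper_width: 0.0685
gripper_force: 0.0
t: 5.55
eef_pos: [0.4781, -0.1174, 0.0058]
eef_rot: [0.804, 0.594, 0.0, 0.0]
wrist_force: [-1.3, -0.1, 6.1]
gripper_width: 0.0543
gripper_force: 63.0
t: 6.15
eef_pos: [0.4773, -0.1174, 0.1009]
eef_rot: [0.804, 0.594, -0.0, 0.0]
wrist_force: [-0.5, -0.9, -3.3]
gripper_width: 0.0538
gripper_force: 64.5
t 6.15 tcp [ 0.4773 -0.1174  0.1009] z [ 0.    -0.001 -1.   ] yaw_y(deg) -17.07 F [-0.5 -0.9 -3.3] M [0.04 0.03 0.  ] w 0.0538 g 64.5
```

View pics/w3.png

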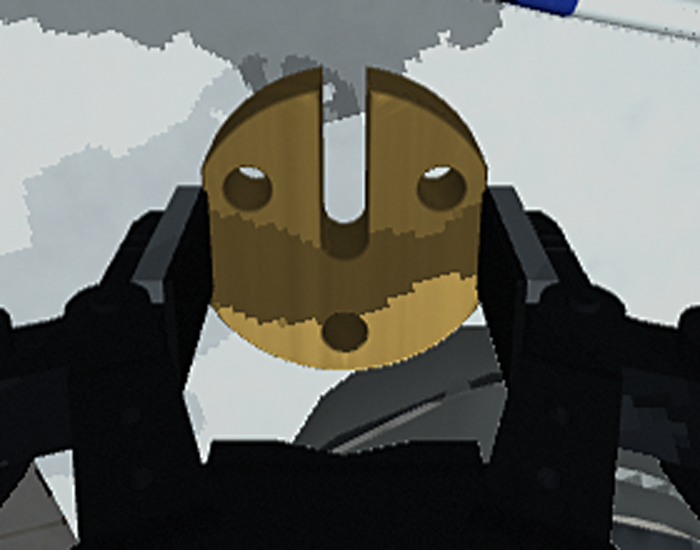

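Brass is held square: slot up, flats on both pads, tips not below its underside. I'll carry it to a point beside the press, turning toward heading ~130°, and look at the steel mass.

```bash
python3 -m pendant '0 .4 .3 0 0 5.7;.08 .8 .3 0 0 5.7;.08 .8 .3 0 0 5.7;.08 .8 .3 0 0 5.7;.08 .8 .3 0 0 5.7;.08 .8 .3 0 0 5.7;.08 .8 .2 0 0 5.7;.08 .8 0 0 0 5.7;.08 .8 0 0 0 5.7;.13 .63 0 0 0 5.7;0 0 0 0 0 0;0 0 0 0 0 0;0 0 0 0 0 0'
python3 - <<'E'
from h import *
tool(); c=shot("wrist","w4.png"); print(proj(c,[[.4595,.2455,.088],[.4595,.2455,.046]]))
uv=proj(c,[.4595,.2455,.05])[0].astype(int); x,y=max(uv[0]-70,0),max(uv[1]-60,0); print(x,y)
cv2.imwrite("pics/w4.png",cv2.resize(c["pixels"][y:y+120,x:x+140,::-1],None,fx=5,fy=5,interpolation=cv2.INTER_CUBIC))
E
```

```text
t: 7.5
eef_pos: [0.5078, 0.1783, 0.1796]
eef_rot: [0.424, 0.906, -0.001, -0.001]
wrist_force: [-0.1, -1.1, -4.0]
gripper_width: 0.0541
gripper_force: 64.6
t 7.5 tcp [0.5078 0.1783 0.1796] z [-0.002 -0.001 -1.   ] yaw_y(deg) 39.82 F [-0.1 -1.1 -4. ] M [-0.05 -0.    0.02] w 0.0541 g 64.6
[[286.16214083 108.06932317]
 [284.96919213 109.38390753]]
215 49
```

View pics/w4.png

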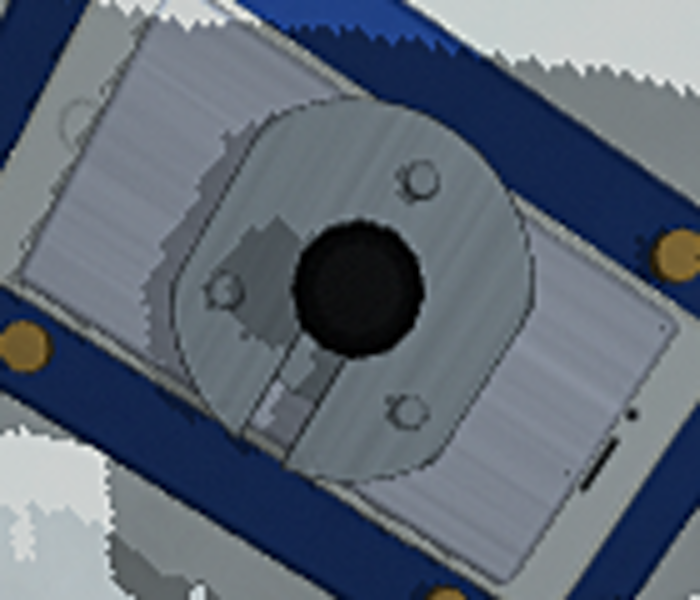

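The crop shows the steel mass with its slot toward (265,430). The pins are at (422,181), (226,291) and (409,412), and the knob is at (358,288), all in crop pixels. I'll get the stem axis and pin angle from the pins.

Run:
```python
from h import *
c=cams.camera("wrist")
p=np.array([[422,181],[226,291],[409,412]])/5+[215,49]
w=ray(c,p,.051)[:,:2]*1000; C=w.mean(0); d=w-C
print(w.round(1),C,np.hypot(*d.T),np.degrees(np.arctan2(d[:,1],d[:,0])), "knob",ray(c,np.array([358,288])/5+[215,49],.088)*1000)
s=ray(c,np.array([265,430])/5+[215,49],.046)[0,:2]*1000-C; print(np.degrees(np.arctan2(s[1],s[0])))
```

```text
[[456.7 267.8]
 [442.3 233. ]
 [479.8 237.9]] [459.60805325 246.23467256] [21.79255188 21.79075088 21.81928407] [  97.60298126 -142.48092919  -22.44306791] knob [[459.43459306 246.41994035  88.        ]]
-84.41370821929824
```

The pins are at 97.6°, −142.4° and −22.4°, so the brass seats at heading 157.6° about (0.4596, 0.2463). I'll insert at 140°, which is 18° short.

```bash
python3 -m pendant '.13 .24 -.3 0 0 5;.12 .24 -.5 0 0 5;0 0 -.6 0 0 0;0 0 -.6 0 0 0;0 0 -.6 0 0 0;0 0 -.36 0 0 0;0 0 0 0 0 0;0 0 0 0 0 0'
python3 - <<'E'
from h import *
tool(); c=shot("wrist","w5.png",(170,60,220,230),2.6)
s=readout.get_state(); P=s["eef_pos"]; r=R.from_quat(s["eef_rot"]).as_matrix(); x=r[:,0]*[1,1,0]
zt=P[2]-.0058+.016
pr=proj(c,[P+x*(.0009+d)+[0,0,zt-P[2]] for d in(0,.030)]); print("slot axis crop px",((pr-[170,60])*2.6).round(0))
pr=proj(c,[[.4596,.2463,.088],[.4596,.2463,.077]]); print("knob",((pr-[170,60])*2.6).round(0))
E
```

```text
t: 8.4
eef_pos: [0.5189, 0.199, 0.0631]
eef_rot: [0.343, 0.939, 0.0, 0.0]
wrist_force: [0.7, 0.7, -2.6]
gripper_width: 0.0539
gripper_force: 64.7
t 8.4 tcp [0.5189 0.199  0.0631] z [ 0.001  0.    -1.   ] yaw_y(deg) 49.9 F [ 0.7  0.7 -2.6] M [ 0.07 -0.02  0.03] w 0.0539 g 64.7
slot axis crop px [[284. 562.]
 [284. 414.]]
knob [[267. 152.]
 [268. 152.]]
```

View pics/w5.png

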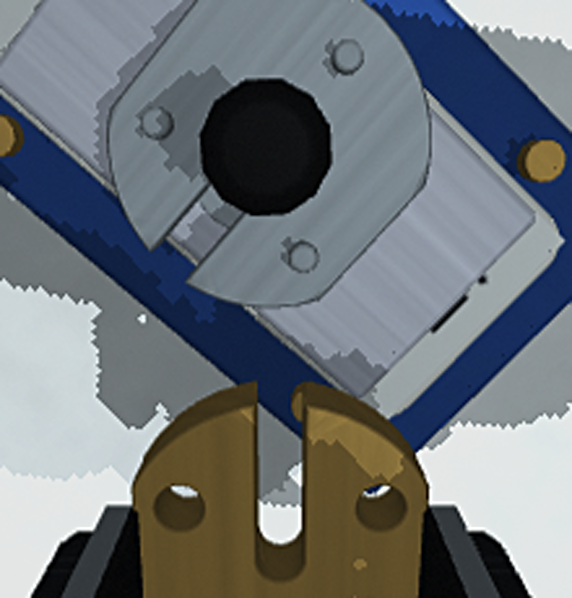

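The slot axis is at x≈280 and the knob centre at (265,147) in crop pixels, so the brass needs about 2.2 mm to the left and 75 mm forward. I'll correct that, then slide in with force checks.

```bash
python3 -m pendant '-.035 -.042 0 0 0 0;-.24 .2 0 0 0 0;-.24 .2 0 0 0 0;-.24 .2 0 0 0 0;-.24 .2 0 0 0 0;0 0 0 0 0 0;0 0 0 0 0 0'
python3 -m pendant '-.08 .067 0 0 0 0;-.08 .067 0 0 0 0;-.08 .067 0 0 0 0;0 0 0 0 0 0;0 0 0 0 0 0'
```

```text
t: 9.15
eef_pos: [0.4785, 0.2297, 0.0627]
eef_rot: [0.342, 0.94, -0.0, 0.0]
wrist_force: [-0.2, 0.3, -4.5]
gripper_width: 0.0541
gripper_force: 64.7
t: 9.65
eef_pos: [0.469, 0.2375, 0.0625]
eef_rot: [0.342, 0.94, 0.0, 0.0]
wrist_force: [0.1, -0.4, -3.6]
gripper_width: 0.054
gripper_force: 64.7
```

```bash
python3 -m pendant '-.08 .067 0 0 0 0;-.08 .067 0 0 0 0;-.06 .05 0 0 0 0;0 0 0 0 0 0;0 0 0 0 0 0'
python3 - <<'E'
from h import *
tool(); c=shot("wrist","w6.png",(150,140,260,220),3)
E
```

```text
t: 10.15
eef_pos: [0.4602, 0.2449, 0.0626]
eef_rot: [0.342, 0.94, -0.0, 0.0]
wrist_force: [0.3, -0.4, -3.5]
gripper_width: 0.054
gripper_force: 64.7
t 10.15 tcp [0.4602 0.2449 0.0626] z [ 0. -0. -1.] yaw_y(deg) 49.96 F [ 0.3 -0.4 -3.5] M [0.03 0.04 0.06] w 0.054 g 64.7
```

View pics/w6.png

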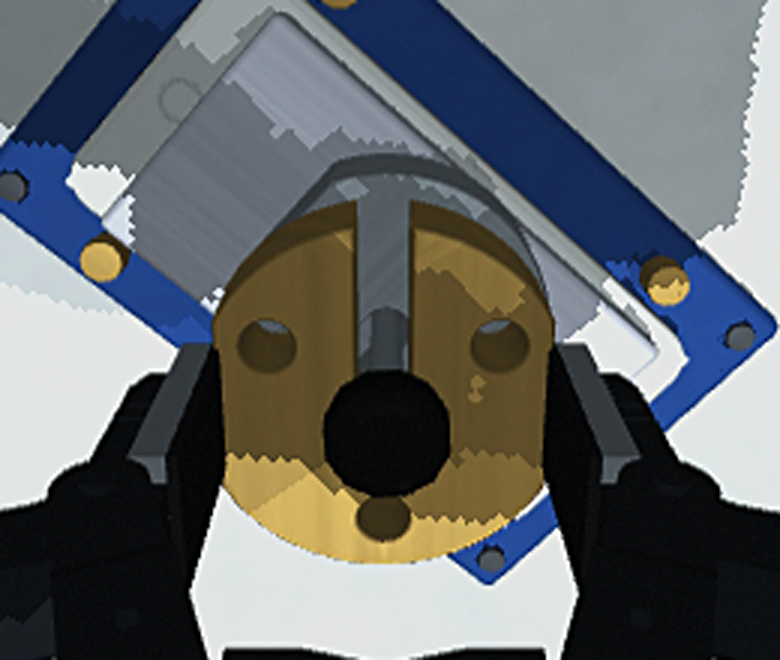

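The stem is inside the slot near its end, at about (387,340), and centred. I'll lower onto the pins.

```bash
python3 -m pendant '0 0 -.06 0 0 0;0 0 -.06 0 0 0;0 0 0 0 0 0;0 0 0 0 0 0'
python3 -m pendant '0 0 -.025 0 0 0;0 0 0 0 0 0;0 0 0 0 0 0'
python3 -m pendant '0 0 -.025 0 0 0;0 0 0 0 0 0;0 0 0 0 0 0'
```

```text
t: 10.6
eef_pos: [0.4601, 0.2448, 0.0576]
eef_rot: [0.343, 0.94, -0.0, -0.0]
wrist_force: [0.5, -0.0, -3.1]
gripper_width: 0.0536
gripper_force: 64.7
t: 10.9
eef_pos: [0.4603, 0.245, 0.0569]
eef_rot: [0.342, 0.94, 0.0, 0.0]
wrist_force: [-0.2, 0.4, -2.1]
gripper_width: 0.0536
gripper_force: 64.8
t: 11.2
eef_pos: [0.4604, 0.245, 0.0567]
eef_rot: [0.342, 0.94, -0.0, 0.0]
wrist_force: [-3.3, -1.8, 6.5]
gripper_width: 0.0538
gripper_force: 65.6
```

It's resting on the pins. Now I turn it toward 157.6°.

```bash
python3 -m pendant '0 0 0 0 0 3;0 0 0 0 0 3;0 0 0 0 0 3;0 0 0 0 0 3;0 0 0 0 0 0;0 0 0 0 0 0'
python3 -m pendant '0 0 0 0 0 2;0 0 0 0 0 0;0 0 0 0 0 0'
python3 -m pendant '0 0 0 0 0 2;0 0 0 0 0 0;0 0 0 0 0 0'
python3 -m pendant '0 0 0 0 0 1.5;0 0 0 0 0 0;0 0 0 0 0 0'; python3 -c "from h import *;tool()"
```

```text
t: 11.8
eef_pos: [0.4614, 0.2453, 0.0564]
eef_rot: [0.243, 0.97, 0.001, 0.001]
wrist_force: [1.9, -1.1, 1.2]
gripper_width: 0.0538
gripper_force: 65.1
t: 12.1
eef_pos: [0.4599, 0.245, 0.0556]
eef_rot: [0.226, 0.974, 0.0, -0.0]
wrist_force: [0.6, 0.8, -2.1]
gripper_width: 0.0537
gripper_force: 64.7
t: 12.4
eef_pos: [0.4593, 0.2447, 0.0552]
eef_rot: [0.209, 0.978, -0.0, -0.001]
wrist_force: [0.5, 0.3, -2.4]
gripper_width: 0.0538
gripper_force: 64.7
t: 12.7
eef_pos: [0.4598, 0.2446, 0.0555]
eef_rot: [0.196, 0.981, -0.0, -0.0]
wrist_force: [-0.0, -0.1, -3.3]
gripper_width: 0.0536
gripper_force: 64.7
t 12.7 tcp [0.4598 0.2446 0.0555] z [-0.001 -0.    -1.   ] yaw_y(deg) 67.43 F [-0.  -0.1 -3.3] M [-0.01 -0.01 -0.05] w 0.0536 g 64.7
```

Contact has gone and the height has dropped, so the holes are over the pins. I'll lower the rest with force checks.

```bash
python3 -m pendant '0 0 -.05 0 0 0;0 0 0 0 0 0;0 0 0 0 0 0'
python3 -m pendant '0 0 -.025 0 0 0;0 0 -.02 0 0 0;0 0 0 0 0 0;0 0 0 0 0 0'
```

```text
t: 13.0
eef_pos: [0.4601, 0.2447, 0.0536]
eef_rot: [0.196, 0.981, -0.0, -0.0]
wrist_force: [0.5, -0.3, -3.0]
gripper_width: 0.0538
gripper_force: 64.7
t: 13.4
eef_pos: [0.4602, 0.2449, 0.0519]
eef_rot: [0.196, 0.981, 0.0, 0.0]
wrist_force: [0.3, 0.2, -2.9]
gripper_width: 0.0539
gripper_force: 64.7
```

```bash
python3 -m pendant '0 0 -.02 0 0 0;0 0 0 0 0 0;0 0 0 0 0 0'
python3 -m pendant '0 0 0 0 0 0;0 0 0 0 0 0;0 0 0 0 0 0;0 0 0 0 0 0;0 0 0 0 0 0' .8
python3 -m pendant '0 0 .1 0 0 0;0 0 .3 0 0 0;0 0 .6 0 0 0;0 0 .8 0 0 0;0 0 .8 0 0 0;0 0 .8 0 0 0;0 0 0 0 0 0;0 0 0 0 0 0' 1
python3 - <<'E'
from h import *
tool(); c=cams.camera("wrist"); s=cams.camera("scene")
a=c["pixels"][120:320,150:410,::-1]; uv=proj(s,[.46,.246,.05])[0].astype(int)
b=s["pixels"][uv[1]-40:uv[1]+40,uv[0]-50:uv[0]+50,::-1]
a=cv2.resize(a,(520,400)); b=cv2.resize(b,(500,400),interpolation=cv2.INTER_CUBIC)
cv2.imwrite("pics/f.png",cv2.resize(np.hstack([a,b]),(800,314)))
E
```

```text
t: 13.7
eef_pos: [0.4602, 0.2449, 0.0519]
eef_rot: [0.196, 0.981, -0.0, 0.0]
wrist_force: [-2.4, -1.7, 5.6]
gripper_width: 0.054
gripper_force: 65.6
t: 14.2
eef_pos: [0.4602, 0.2449, 0.0511]
eef_rot: [0.196, 0.981, 0.0, 0.0]
wrist_force: [0.0, -0.7, -0.1]
gripper_width: 0.0676
gripper_force: 0.0
t: 15.0
eef_pos: [0.4607, 0.245, 0.1883]
eef_rot: [0.196, 0.981, 0.0, 0.001]
wrist_force: [0.5, -0.1, -0.7]
gripper_width: 0.0853
gripper_force: 0.0
t 15.0 tcp [0.4607 0.245  0.1883] z [ 0.002 -0.    -1.   ] yaw_y(deg) 67.44 F [ 0.5 -0.1 -0.7] M [0.03 0.04 0.04] w 0.0853 g 0.0
```

View pics/f.png

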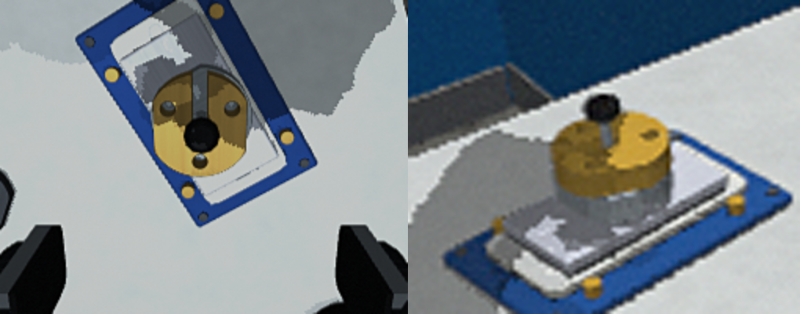

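The brass sits flat on the steel mass with pins showing in its holes ((168,107), (232,107), (200,160)), there is no gap in the scene view, and the gripper is clear. I'm handing it in.

```bash
python3 -c "
from plant import workorder; print(workorder.job_done())"
```

```text
the job is handed in; nothing more can be done
None
```

The brass mass is on the press stem, seated flat over the three pins with its slot about 120° from the steel mass's slot, released, and the job was handed in at about 15 s; the dark mass, dish and tweezers were not touched.

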